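# Pile the mould angles alternately and slide them under the dust cover

### The arm

A 6-joint arm with a two-finger parallel gripper is mounted at the origin on a cart in front of the work surface, level with it; the furniture and walls round the work are solid. World frame = base frame: x ahead of the robot, y to its left, z up, the work surface at z = 0. Lengths are in m, angles in rad, forces in N, time in s.
With the tool pointing down it reaches from about 0.325 to 0.9 m from the base axis. Payload 6.1 kg.
Tool frame: the origin (TCP) lies midway between the tips of the shut fingers; the grasp point (between the pads) lies 19 mm behind it; x points along the fingers, y is the direction in which the jaws open and shut, and the axes are right-handed (so a half turn about x gives the same grasp; the last joint's range is limited). The gripper opens to 85 mm and grips with 20 to 120 N. Pads are 22 mm wide; open, the fingers measure 114 mm over their backs; the gripper's body (76 mm by 85 mm) begins 54 mm behind the grasp point. The pads swing forward as they close: fully open they stand 13 mm farther back than shut.
Start: joints at [-1.356, 0.22, 1.526, -0, 1.395, -0.126], TCP at [0.209, -0.589, 0.21] pointing down, gripper open.
Joint ranges: [-2.98, 2.98], [-0.91, 2.08], [0.09, 2.57], [-1.24, 4.39], [0.2, 2.65], [-2.68, 2.68]. Speed limits (rad/s): [2.57, 2.57, 3.01, 3.14, 3.14, 3.14].

### API

Orientations are given as [roll, pitch, yaw] about the fixed x, y, z axes, in that order (R = Rz(yaw) Ry(pitch) Rx(roll)).
In Python, from plant import movep, move_l, set_joints, gripper_to, hold, inverse_kinematics, observe, get_image, get_calibration, Unreachable, job_done gives the robot as it stands. Calls block until the motion is done:
- movep(position, orientation): joint-space move of the TCP to a pose.
- move_l(position, feed=0.15, rotation=None, max_force=None): straight line of the TCP; rotation=None keeps the orientation; feed is the mean speed in m/s. With max_force (N) it stops when the force on the tool has changed by that much, and returns True; else False.
- set_joints(angles): joint-space move.
- gripper_to(opening, f_grip=None): finger opening in m; f_grip is the grip in N (None keeps the last); returns when the fingers have stopped.
- hold(seconds).
- inverse_kinematics(position, orientation): joint angles nearest the present ones, or None.
- observe(): the state.
- get_image(name): name is "side" or "top"; returns (picture, depth): 480x640x3 uint8, red, green, blue; 480x640 float32, m along the optical axis (not along the pixel's ray), 0 where there is no reading.
- get_calibration(name): a dict with "intrinsics" (3x3 intrinsics, pixels), "world_from_camera" (4x4, takes a point from camera to world coordinates). Camera axes: x right, y down, z forward; pixel columns grow to the right and rows downward; lengths in m; the calibration is good to about 2 mm. A picture is of the moment at which its call begins. get_calibration takes no time and is no camera call.
A pose or a line that the arm cannot do raises Unreachable and nothing moves.
- job_done(): hands the job in, once; it reports no verdict.
The state is a dict: "time_s": time; "q": joint angles; "joint_velocities": joint speeds; "joint_torque": joint torques, N m; "eef_pos": TCP position; "tcp_rot": TCP orientation; "ft_force": force on the tool from outside, world axes, zero at the start; "torque": the same for the moment, N m; "opening": finger opening in m.
Only numpy, scipy, OpenCV 4.12 (cv2) and the standard library are available. Lean on these libraries where they do the work, as an engineer would, in place of code of your own. Each camera call takes 0.05 s, during which the arm holds its last target.

### The job

Put the L-shaped mould angles away: pile the two that lie on the bench squarely on the one on the tray, each turned half round against the one below it, so that the corners of the L's point alternately to opposite sides and the pile stays level and balanced. Then slide the tray with the whole pile fully home under the dust cover and let go. Leave the other things on the bench where they are.

Things in the scene. Friction and masses are not known exactly. Their poses are not given: they have to be found in the camera images.
- angle_a: L-shaped flat dark anodised aluminium mould angle, loose: 80x80 mm outside, both legs 30 mm wide, 24 mm high, 0.15-0.27 kg. Origin: bottom centre of the enclosing 80 mm square. z up; the L's corner points to -x,-y: legs along y (x -40 to -10 mm) and along x (y -40 to -10 mm); notch x, y > -10 mm. Mass centre: x = y = -9.6 mm. Lies on the tray (18 mm up), bottom of the pile.
- angle_b: L-shaped flat dark anodised aluminium mould angle, loose: 80x80 mm outside, both legs 30 mm wide, 24 mm high, 0.15-0.27 kg. Origin: bottom centre of the enclosing 80 mm square. z up; the L's corner points to -x,-y: legs along y (x -40 to -10 mm) and along x (y -40 to -10 mm); notch x, y > -10 mm. Mass centre: x = y = -9.6 mm. Starts on the bench, left of the tray.
- angle_c: L-shaped flat dark anodised aluminium mould angle, loose: 80x80 mm outside, both legs 30 mm wide, 24 mm high, 0.15-0.27 kg. Origin: bottom centre of the enclosing 80 mm square. z up; the L's corner points to -x,-y: legs along y (x -40 to -10 mm) and along x (y -40 to -10 mm); notch x, y > -10 mm. Mass centre: x = y = -9.6 mm. Like angle_b; use b and c in either order.
- angle_a_corner (a point): point in the corner of angle_a's L, 25 mm to -x and 25 mm to -y of its origin, at half its height (12 mm)
- angle_b_corner (a point): point in the corner of angle_b's L, 25 mm to -x and 25 mm to -y of its origin, at half its height (12 mm)
- angle_c_corner (a point): point in the corner of angle_c's L, 25 mm to -x and 25 mm to -y of its origin, at half its height (12 mm)
- angle_a_open (a point): point in the air at the open side of angle_a's L, 25 mm to +x and +y of its origin, 12 mm up: where the corner of the middle angle belongs
- guide: fixed grey guide with sheet-metal dust cover. Origin on the bench under the seat of the pulled-out tray; z up; the tray slides to the guide's -y. Base 116 mm wide (x), y +130 to -236 mm. Cover roof: underside 117 mm, top 125 mm up, y -98 to -234, x -61 to +94 mm; walls at the back (x = +90) and far end (y = -232); open to -x and +y.
- tray (a joint): travel of the bare aluminium tray along the guide's -y, m: 0 fully pulled out (as it starts), 0.15 fully home against its stop, with its seat under the cover. Friction about 1.5 N, no spring; it stays where it is left.
- tray_seat (a point): centre of the tray's seat for the pile, on the tray's top surface, 18 mm above the bench; travels with the tray. Tray plate: 98 mm wide (guide x), from 55 mm to -y to 135 mm to +y of this point
- tray_handle (a point): on the tray's upright black handle tab, 115 mm to the guide's +y of the seat centre, 60 mm above the bench; the tab is 30 mm wide (guide x), 14 mm thick (guide y), top 77 mm above the bench, with a 44x24 mm foot up to 23 mm above the bench. At home it stands 63 mm outside the cover.
- lens_tissue: bystander, loose: small flat packet, 78x105x11 mm; origin at the centre of its underside. Leave it where it is.
- pencil: bystander, loose: green pencil 112 mm long, 7 mm thick; origin at the centre of its underside. Leave it where it is.
- petri: bystander, loose: clear shallow round dish, 90 mm across, 16 mm high; origin at the centre of its underside. Leave it where it is.
- coverslip_box: bystander, loose: small light-blue box 27x27x14 mm; origin at the centre of its underside. Leave it where it is.
- eyepiece: bystander, loose: black microscope eyepiece standing on end, 36 mm across, 43 mm high; origin at the centre of its underside. Leave it where it is.
Mind the look-alikes: they are no part of the job. Leave any brown or purple look-alike of the angle_b alone.

How it is judged:
By the outcome, as a careful person would: the job done as asked, in the order asked, and still so for the second after the job is handed in, with the robot touching nothing.
It also fails if it takes over 72 s, if anything falls off the work surface, if the arm or the gripper's body presses on something with over 40 N, if the wrist force passes 120 N, or if a joint passes its speed limit or range.

## Working session

There is one attempt and no reset: what is moved stays moved. The work goes in short steps, each a Python script; the robot and the scene stay as the last script left them, time stands still between calls to the robot, and variables do not carry over. Pictures are saved under pics/ and viewed, and the job is handed in when it is done.

```bash
mkdir -p pics; ls; python3 - <<'E'
from plant import *
import cv2,numpy as np
for n in("top","side"):
    im,d=get_image(n); np.savez(f"pics/{n}0.npz",im=im,d=d)
    cv2.imwrite(f"pics/{n}0.png",im[:,:,::-1])
    c=get_calibration(n); print(n,np.round(c["intrinsics"],1).tolist(),np.round(c["world_from_camera"],4).tolist())
o=observe();print(o["time_s"],o["eef_pos"],o["tcp_rot"])
E
```

```text
pics
top [[497.7, 0.0, 311.6], [0.0, 497.7, 239.6], [0.0, 0.0, 1.0]] [[0.0076, -0.9977, 0.0676, 0.4613], [-0.9999, -0.0067, 0.0128, 0.1101], [-0.0123, -0.0677, -0.9976, 1.6864], [0.0, 0.0, 0.0, 1.0]]
side [[565.0, 0.0, 313.4], [0.0, 565.0, 242.9], [0.0, 0.0, 1.0]] [[0.9694, -0.1224, 0.2129, 0.1628], [-0.2446, -0.5584, 0.7927, -1.3392], [0.0219, -0.8205, -0.5712, 1.1345], [0.0, 0.0, 0.0, 1.0]]
0.1 [ 0.20877475 -0.58846415  0.20895845] [-1.70569814  1.56895871  1.77668709]
```

View pics/top0.png

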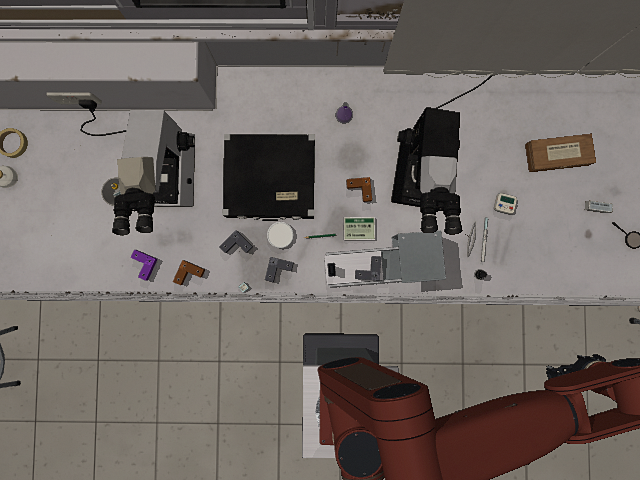

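View pics/side0.png

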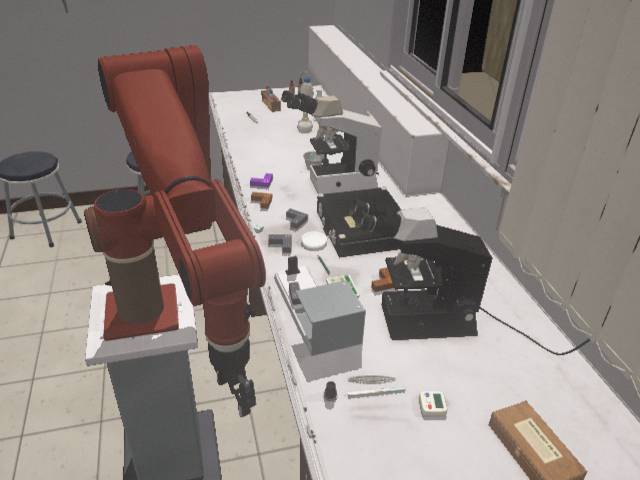

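The top view shows the dark grey angles at (237,242) and (280,269) and angle_a on the tray at (370,268). The look-alikes are brown at (189,272) and (361,188) and purple at (144,265). Only the two grey ones fit "dark anodised aluminium". I'll confirm this in a crop.

```bash
python3 - <<'E'
import cv2,numpy as np
z=np.load("pics/top0.npz");im=z["im"][:,:,::-1]
c=im[205:305,210:470];cv2.imwrite("pics/crop0.png",cv2.resize(c,None,fx=3,fy=3,interpolation=cv2.INTER_CUBIC))
s=np.load("pics/side0.npz")["im"][:,:,::-1]
c=s[190:370,240:390];cv2.imwrite("pics/crop0s.png",cv2.resize(c,None,fx=3.3,fy=3.3,interpolation=cv2.INTER_CUBIC))
for p in [(237,242),(280,269),(378,266),(189,272),(333,269),(420,258),(344,258)]: print(p,im[p[1],p[0]],z["d"][p[1],p[0]])
E
```

```text
(237, 242) [63 61 61] 1.6724159
(280, 269) [67 68 70] 1.6855446
(378, 266) [63 60 61] 1.6406876
(189, 272) [35 53 81] 1.6664898
(333, 269) [9 8 7] 1.6115184
(420, 258) [100 102  99] 1.5602049
(344, 258) [170 172 178] 1.667536
```

View pics/crop0.png

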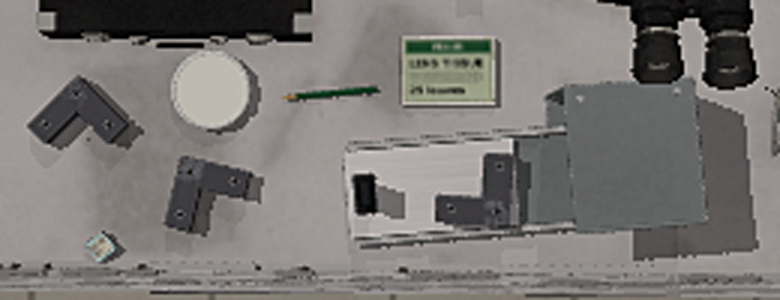

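View pics/crop0s.png

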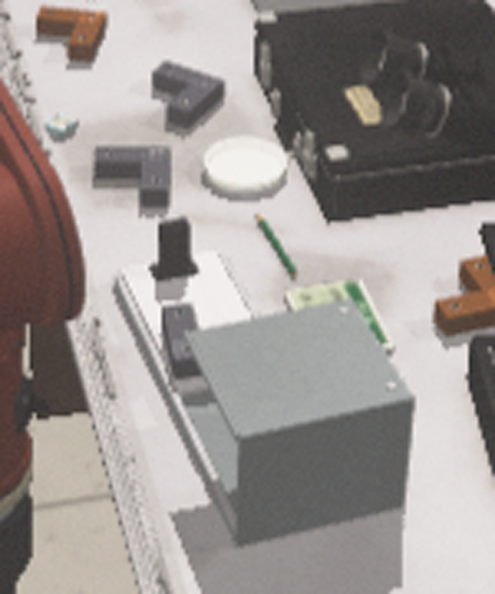

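The crop confirms two grey loose L's, b/c, at (237,242) and (280,269). The third, on the tray, has its corner to the lower right. Next I'll measure poses.

```bash
cat > h.py <<'E'
import cv2,numpy as np
from plant import *
def ray_plane(uv,cam,zh):
    c=get_calibration(cam);K=c["intrinsics"];T=c["world_from_camera"]
    uv=np.atleast_2d(uv).astype(float)
    r=np.c_[(uv[:,0]-K[0,2])/K[0,0],(uv[:,1]-K[1,2])/K[1,1],np.ones(len(uv))]@T[:3,:3].T
    return T[:3,3]+r*((zh-T[2,3])/r[:,2])[:,None]
def cloud(d,cam):
    c=get_calibration(cam);K=c["intrinsics"];T=c["world_from_camera"]
    v,u=np.mgrid[:480,:640]
    P=np.stack([(u-K[0,2])/K[0,0]*d,(v-K[1,2])/K[1,1]*d,d],-1)
    return P@T[:3,:3].T+T[:3,3]
def lpose(uv_mask,cam,ztop):
    """L pose from mask: enclosing square by minAreaRect of hull on a plane; corner from centroid"""
    v,u=np.nonzero(uv_mask)
    w=ray_plane(np.c_[u,v],cam,ztop)[:,:2]
    g=w.mean(0); n=w-g
    return w,g
def project(P,cam):
    c=get_calibration(cam);K=c["intrinsics"];T=np.linalg.inv(c["world_from_camera"])
    p=np.atleast_2d(P)@T[:3,:3].T+T[:3,3]; q=p@K.T
    return q[:,:2]/q[:,2:]
E
python3 - <<'E'
from h import *
for cam,pts in(("top",[(237,242),(280,269),(378,266)]),("side",[(297,216),(280,241),(295,293)])):
    z=np.load(f"pics/{cam}0.npz");im=z["im"];P=cloud(z["d"],cam)
    mx=im.max(2).astype(int);mn=im.min(2)
    print(cam,"bench z",np.median(P[225:232,330:340,2]) if cam=="top" else "", )
    dark=((mx<110)&(mx-mn<25)).astype(np.uint8)
    for (u,v) in pts:
        zz=P[v-2:v+3,u-2:u+3,2]; print((u,v),"z",np.round(zz.mean(),4),zz.std().round(4),P[v,u].round(3))
    if cam=="top":
        for p in [(333,269),(420,258),(344,258),(310,250),(260,225)]: print(p,P[p[1],p[0]].round(3), im[p[1],p[0]])
        np.set_printoptions(linewidth=250)
        print((P[225:262,214:262,2]*1000).astype(int)[::2,::2])
        print(mx[225:262:2,214:262:2])
E
```

```text
top bench z -0.0016091778980499294
(237, 242) z 0.0183 0.0099 [0.564 0.382 0.02 ]
(280, 269) z 0.0054 0.0101 [ 0.475  0.238 -0.001]
(378, 266) z 0.0384 0.0085 [ 0.487 -0.088  0.041]
(333, 269) [0.476 0.061 0.071] [7 8 9]
(420, 258) [ 0.512 -0.21   0.122] [ 99 102 100]
(344, 258) [0.513 0.022 0.017] [178 172 170]
(310, 250) [0.54  0.137 0.005] [153 147 145]
(260, 225) [ 0.625  0.308 -0.004] [142 137 134]
[[   4    5   -4   -5    0   -2    0    1    8  -11    0   -4   -2   -4    3   -2   -2    5    0   -2   -2    0   -2   -4]
 [  -3    8   -1    0 1686   -6    1    2    4    4   -2   -2    0    3    1   -2   -6    4    0    3    4    0   -1   -4]
 [1686   -2    2    1   -4    2    1    7    0    5  -14   -2   -3    0   -1   -1    0   -5    4   -1   -2    1    7   -3]
 [   0   -2    7    0   -2   -5   -2    4   -3   -1   16   27    0   -1    4    0   -2    5    3    2   -5   -7   -2    2]
 [  -1 1686    0    6    0    4    3   -1    6   14   21   30   10   -5    0   -7    7   -2   -3    1   -3    0    0   -3]
 [   0   -3   -2    0    0   -3    3    1   28   22   28   25   25   23   -7  
[... 2984 characters left out ...]
6 122 126  75  69  38  68  67  68 136 132 134]
 [159 159 159 148 148 157 165  76  78  70 162 152 132 126 127 128 129 132  56  56 133 134 131 135]
 [160 158 159 147 148 147 148 153 151 159 154 148 143 124 125 124 124 122 120 130 131 126 129 130]
 [160 159 160 160 149 150 147 144 158 156 153 151 144 139 122 121 118 118 119 127 126 125 129 126]
 [161 158 159 160 160 146 146 156 157 159 151 149 144 136 130 134 124 116 128 129 131 126 124 130]
 [157 157 157 159 159 158 158 157 157 155 155 152 144 139 129 132 121 132 134 134 127 125 128 129]]
side bench z 
(297, 216) z 0.0245 0.0033 [0.558 0.374 0.03 ]
(280, 241) z 0.0129 0.0069 [0.47  0.251 0.014]
(295, 293) z 0.1168 0.2114 [ 0.451 -0.07   0.045]
```

```bash
cat >> h.py <<'E'
def lfind(im,d,cam,zb,box,ztop=None,f=0.7):
    """L in pixel box (u0,v0,u1,v1), underside at zb. returns origin xy, yaw, mask"""
    ztop=zb+0.024 if ztop is None else ztop
    P=cloud(d,cam); zz=P[...,2].astype(np.float32); zz[(d<0.1)]=zb
    zz=cv2.medianBlur(zz,3)
    hsv=im.astype(int); mx=hsv.max(2); sat=mx-hsv.min(2)
    m=((zz>zb+f*0.024)&(zz<zb+0.036)&(mx<115)&(sat<30)).astype(np.uint8)
    b=np.zeros_like(m);u0,v0,u1,v1=box;b[v0:v1,u0:u1]=1;m&=b
    m=cv2.morphologyEx(m,cv2.MORPH_CLOSE,np.ones((3,3)))
    n,lab,st,_=cv2.connectedComponentsWithStats(m)
    k=1+np.argmax(st[1:,4]); m=(lab==k)
    v,u=np.nonzero(m); w=ray_plane(np.c_[u,v],cam,ztop)[:,:2]
    rect=cv2.minAreaRect((w*1000).astype(np.float32))
    (cx,cy),(a,bb),ang=rect
    g=w.mean(0); c=np.array([cx,cy])/1000
    # yaw: square side direction nearest to the centroid-corner diagonal
    t=np.arctan2(*(g-c)[::-1])  # = yaw+225deg
    y0=t-np.radians(225)
    y=np.radians(ang); y+=np.round((y0-y)/(np.pi/2))*np.pi/2
    # second moments: minor axis = corner diagonal
    C=np.cov((w-g).T); ev,E=np.linalg.eigh(C); dd=E[:,0]; 
    if dd@(g-c)<0: dd=-dd
    ym=np.arctan2(dd[1],dd[0])-np.radians(225)
    wr=lambda a:(a+np.pi)%(2*np.pi)-np.pi
    y,ym=wr(y),wr(ym)
    r=np.array([[np.cos(ym),-np.sin(ym)],[np.sin(ym),np.cos(ym)]])
    o=g-r@np.array([-.0096,-.0096])
    print(cam,"n",len(u),"rect c",c.round(4),"side",round(a,1),round(bb,1),"yaw rect/mom deg",np.degrees([y,ym]).round(1),"origin(centroid)",o.round(4))
    return o,ym,y,c,m
E
python3 - <<'E'
from h import *
z=np.load("pics/top0.npz");s=np.load("pics/side0.npz")
vis=z["im"].copy()
for nm,zb,bt,bs in(("b1",0,(212,222,264,260),(280,203,315,232)),("b2",0,(255,250,305,290),(262,228,300,258)),("a",.018,(350,248,386,286),(280,270,305,310))):
    print(nm)
    r=lfind(z["im"],z["d"],"top",zb,bt); vis[r[4]]=vis[r[4]]//2+np.array([120,0,0],np.uint8)
    try: lfind(s["im"],s["d"],"side",zb,bs)
    except Exception as e: print(e)
cv2.imwrite("pics/m0.png",cv2.resize(vis[205:305,210:470,::-1],None,fx=3,fy=3,interpolation=cv2.INTER_NEAREST))
E
```

```text
b1
top n 338 rect c [0.5507 0.3863] side 78.8 78.0 yaw rect/mom deg [135.7 135.7] origin(centroid) [0.5502 0.3872]
side n 99 rect c [0.5438 0.3772] side 82.6 74.9 yaw rect/mom deg [138.7 135.4] origin(centroid) [0.5407 0.3695]
b2
top n 347 rect c [0.4691 0.2411] side 78.7 79.8 yaw rect/mom deg [166.7 168.3] origin(centroid) [0.469  0.2409]
side n 107 rect c [0.4725 0.2396] side 51.2 105.1 yaw rect/mom deg [-56.7 -13.9] origin(centroid) [0.4791 0.2496]
a
top n 352 rect c [ 0.4825 -0.0557] side 77.7 79.2 yaw rect/mom deg [-3.6 -2.5] origin(centroid) [ 0.4829 -0.0551]
side n 23 rect c [ 0.4427 -0.041 ] side 53.0 15.0 yaw rect/mom deg [156.7 117. ] origin(centroid) [ 0.4332 -0.0297]
```

View pics/m0.png

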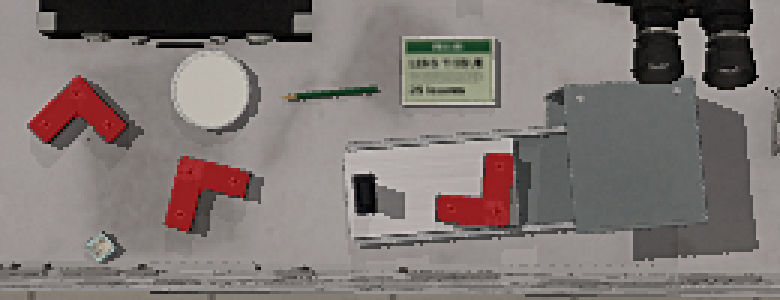

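```bash
cat >> h.py <<'E'
def rot(psi): return [0,np.pi/2,psi]
def wr(a): return (a+np.pi)%(2*np.pi)-np.pi
def R2(a): return np.array([[np.cos(a),-np.sin(a)],[np.sin(a),np.cos(a)]])
E
python3 - <<'E'
from h import *
z=np.load("pics/top0.npz");P=cloud(z["d"],"top")
m=z["d"]>0.1
Q=P[(m)&(P[...,2]>0.14)]; 
for lo,hi in((-.6,-.4),(-.4,-.3),(-.3,-.2),(-.2,0),(0,.2),(.2,.35),(.35,.5)):
    q=Q[(Q[:,1]>lo)&(Q[:,1]<hi)&(Q[:,0]>.3)]; print(lo,hi,"min x of tall things",q[:,0].min().round(3) if len(q) else None)
# tray edges: handle
h=np.zeros((480,640),bool);h[255:285,322:345]=1
h&=(P[...,2]>.06)&(P[...,2]<.09)&(z["im"].max(2)<40); print("handle",h.sum(),P[h].mean(0).round(4))
o1,y1=np.array([.5504,.3868]),np.radians(135.7)
o2,y2=np.array([.469,.241]),np.radians(167.7)
oa,ya=np.array([.4828,-.0553]),np.radians(-3.0)
loc=np.array([.003,-.025])
q0=observe()["q"]
for n,o,y in(("b2pick",o2,y2),("mid",oa,ya+np.pi),("b1pick",o1,y1),("top",oa,ya)):
    p=o+R2(y)@loc
    for k in(0,1):
        psi=wr(y+k*np.pi)
        q=[inverse_kinematics([*p,zz],rot(psi)) for zz in(.003,.17)]
        print(n,p.round(3),k,np.degrees(psi).round(0),[None if x is None else np.round(x,2).tolist() for x in q])
print(np.round(inverse_kinematics([.37,-.2,.25],rot(0)),2),inverse_kinematics([.4,-.2,.25],rot(-1.57)))
E
```

```text
-0.6 -0.4 min x of tall things 1.074
-0.4 -0.3 min x of tall things 1.074
-0.3 -0.2 min x of tall things 0.567
-0.2 0 min x of tall things 0.572
0 0.2 min x of tall things 1.138
0.2 0.35 min x of tall things 1.138
0.35 0.5 min x of tall things 1.022
handle 37 [0.4759 0.0659 0.0744]
b2pick [0.471 0.266] 0 168.0 [[0.37, 0.27, 1.89, 0.0, 0.98, 2.15], [0.37, 0.05, 1.79, 0.0, 1.3, 2.15]]
b2pick [0.471 0.266] 1 -12.0 [[0.37, 0.27, 1.89, -0.0, 0.98, -0.99], [0.37, 0.05, 1.79, -0.0, 1.3, -0.99]]
mid [ 0.481 -0.03 ] 0 177.0 [[-0.23, 0.15, 2.04, -0.0, 0.95, 1.4], [-0.23, -0.09, 1.93, -0.0, 1.3, 1.4]]
mid [ 0.481 -0.03 ] 1 -3.0 [[-0.23, 0.15, 2.04, -0.0, 0.95, -1.74], [-0.23, -0.09, 1.93, 0.0, 1.3, -1.74]]
b1pick [0.566 0.407] 0 136.0 [None, None]
b1pick [0.566 0.407] 1 -44.0 [[0.51, 0.59, 1.45, -0.0, 1.1, -0.29], [0.51, 0.42, 1.36, -0.0, 1.37, -0.29]]
top [ 0.484 -0.08 ] 0 -3.0 [[-0.33, 0.17, 2.02, 0.0, 0.96, -1.84], [-0.33, -0.07, 1.91, 0.0, 1.3, -1.84]]
top [ 0.484 -0.08 ] 1 177.0 [[-0.33, 0.17, 2.02, -0.0, 0.96, 1.3], [-0.33, -0.07, 1.91, -0.0, 1.3, 1.3]]
[-0.68 -0.32  1.97  0.    1.49 -2.25] [-6.40320205e-01 -2.44894483e-01  1.91273108e+00 -4.44089210e-16
  1.47375605e+00 -6.41116532e-01]
```

```bash
python3 - <<'E'
from h import *
o2,y2=np.array([.469,.241]),np.radians(167.7)
loc=np.array([.003,-.025]); p=o2+R2(y2)@loc; psi=wr(y2+np.pi)
set_joints(inverse_kinematics([.36,-.2,.26],rot(-1.57)))
gripper_to(.056)
movep([*p,.12],rot(psi))
move_l([*p,.05],.2)
r=move_l([*p,.003],.06,max_force=12)
o=observe();print(r,o["time_s"],o["eef_pos"].round(4),o["opening"],o["ft_force"].round(1))
gripper_to(.0,40)
o=observe();print(o["time_s"],o["opening"],o["ft_force"].round(1),o["eef_pos"].round(4))
for n in("side","top"):
    im,d=get_image(n); np.savez(f"pics/{n}1.npz",im=im,d=d)
    b=(190,340,215,330) if n=="side" else (200,310,190,400)
    cv2.imwrite(f"pics/{n}1.png",cv2.resize(im[b[0]:b[1],b[2]:b[3],::-1],None,fx=3.5,fy=3.5,interpolation=cv2.INTER_CUBIC))
E
```

```text
False 5.3083 [0.4717 0.2662 0.0032] 0.05619802954754285 [-0.4  0.5  0.8]
5.875 7.865521522873602e-05 [-0.3 -0.5  0.6] [0.4714 0.2661 0.003 ]
```

View pics/side1.png

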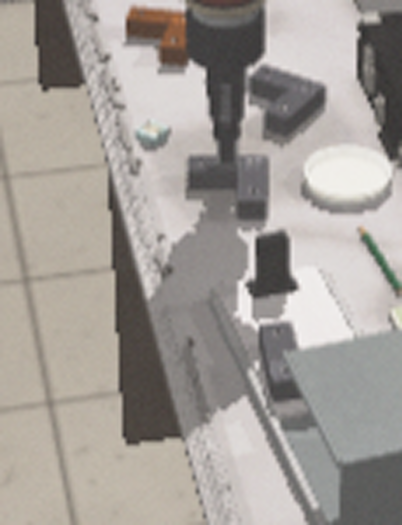

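View pics/top1.png

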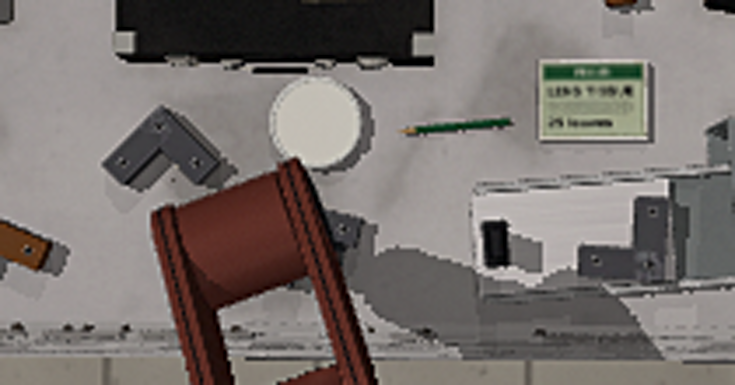

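The fingers shut completely (opening 0), so they missed the leg. The side crop shows the tips at about (228,150) in the crop, behind the leg. I'll check the geometry.

```bash
python3 - <<'E'
from h import *
from scipy.spatial.transform import Rotation as Ro
o=observe();e=o["eef_pos"];print(e,Ro.from_euler("xyz",o["tcp_rot"]).as_matrix().round(3).tolist(),o["q"].round(3))
y=np.radians(167.7);c=np.array([.469,.241])
loc=np.array([[-40,-40],[40,-40],[40,-10],[-10,-10],[-10,40],[-40,40]])/1000
W=np.c_[(loc@R2(y).T+c),np.full(6,.024)]
for n in("side","top"):
    im=np.load(f"pics/{n}1.npz")["im"][:,:,::-1].copy()
    im=cv2.resize(im,None,fx=4,fy=4,interpolation=cv2.INTER_CUBIC)
    f=lambda P:((project(P,n)+.5)*4-.5).round().astype(int)
    cv2.polylines(im,[f(W)],True,(0,255,0),1)
    for hz,col in((0,(0,0,255)),(.1,(255,0,0))):
        cv2.circle(im,tuple(int(v) for v in f(e+[0,0,hz])[0]),4,col,-1)
    print(n,project(e,n))
    cc=f(np.array([.469,.241,.024]))[0]
    cv2.imwrite(f"pics/ov1{n}.png",im[cc[1]-280:cc[1]+200,cc[0]-300:cc[0]+300])
E
```

```text
[0.47139178 0.26606548 0.00300644] [[0.0, 0.213, 0.977], [-0.0, 0.977, -0.213], [-1.0, -0.0, 0.0]] [ 0.368  0.272  1.892 -0.     0.978 -0.988]
side [[279.69739443 241.24228525]]
top [[271.58271002 270.00550152]]
```

View pics/ov1side.png

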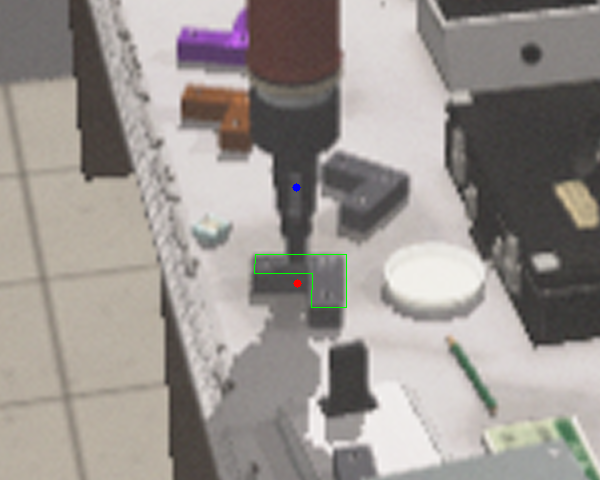

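```bash
python3 - <<'E'
from h import *
s=np.load("pics/side1.npz");P=cloud(s["d"],"side")
c=project(np.array([.469,.241,.024]),"side")[0]*1;u0=int(round(c[0]))-75;v0=int(round(c[1]))-70
print(u0,v0)
for v in range(v0+35,v0+72,2):
    row=P[v,u0+72:u0+77]; print(v,[tuple((x*1000).astype(int)) for x in row], s["im"][v,u0+74])
E
python3 - <<'E'
from h import *
im=np.load("pics/side1.npz")["im"][:,:,::-1]
cv2.imwrite("pics/z1.png",cv2.resize(im[180:265,245:325],None,fx=7,fy=7,interpolation=cv2.INTER_CUBIC))
E
```

```text
205 170
205 [(np.int64(457), np.int64(229), np.int64(174)), (np.int64(459), np.int64(224), np.int64(177)), (np.int64(463), np.int64(228), np.int64(174)), (np.int64(467), np.int64(230), np.int64(172)), (np.int64(471), np.int64(232), np.int64(170))] [63 63 60]
207 [(np.int64(456), np.int64(227), np.int64(168)), (np.int64(460), np.int64(227), np.int64(167)), (np.int64(463), np.int64(226), np.int64(167)), (np.int64(466), np.int64(228), np.int64(165)), (np.int64(471), np.int64(232), np.int64(163))] [69 64 66]
209 [(np.int64(457), np.int64(230), np.int64(158)), (np.int64(460), np.int64(230), np.int64(158)), (np.int64(464), np.int64(232), np.int64(156)), (np.int64(467), np.int64(232), np.int64(156)), (np.int64(469), np.int64(224), np.int64(160))] [69 66 66]
211 [(np.int64(457), np.int64(234), np.int64(148)), (np.int64(461), np.int64(236), np.int64(146)), (np.int64(464), np.int64(232), np.int64(148)), (np.int64(466), np.int64(225), np.int64(152)), (np.int64(469), np.int64(225), np.int64(152))] [64 63 61]
213 [(np.int64(458), np.int64(236), np.int64(139)), (np.int64(461), np.int64(235), np.in
[... 2937 characters left out ...]
p.int64(20)), (np.int64(465), np.int64(266), np.int64(21)), (np.int64(467), np.int64(256), np.int64(28)), (np.int64(471), np.int64(262), np.int64(23)), (np.int64(473), np.int64(253), np.int64(29))] [89 85 87]
239 [(np.int64(459), np.int64(255), np.int64(21)), (np.int64(464), np.int64(261), np.int64(16)), (np.int64(465), np.int64(247), np.int64(25)), (np.int64(470), np.int64(254), np.int64(20)), (np.int64(472), np.int64(245), np.int64(26))] [81 79 80]
241 [(np.int64(460), np.int64(257), np.int64(11)), (np.int64(463), np.int64(254), np.int64(13)), (np.int64(464), np.int64(245), np.int64(18)), (np.int64(468), np.int64(244), np.int64(18)), (np.int64(471), np.int64(244), np.int64(18))] [78 75 76]
```

View pics/z1.png

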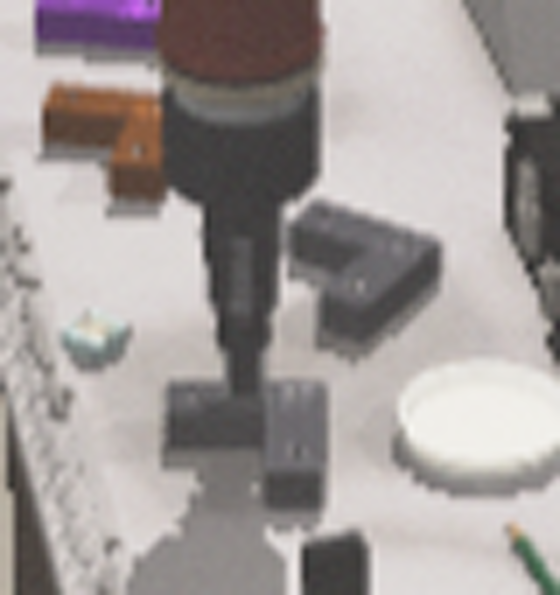

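```bash
python3 - <<'E'
from h import *
a=np.load("pics/side0.npz")["im"];b=np.load("pics/side1.npz")["im"]
x=np.hstack([a[215:265,245:325],b[215:265,245:325]])[:,:,::-1]
cv2.imwrite("pics/cmp.png",cv2.resize(x,None,fx=5,fy=5,interpolation=cv2.INTER_CUBIC))
gripper_to(.056)
im,d=get_image("side")
cv2.imwrite("pics/z2.png",cv2.resize(im[180:265,245:325,::-1],None,fx=7,fy=7,interpolation=cv2.INTER_CUBIC))
o=observe();print(o["opening"],o["time_s"])
E
```

```text
0.0559676538668113 6.5917
```

View pics/cmp.png

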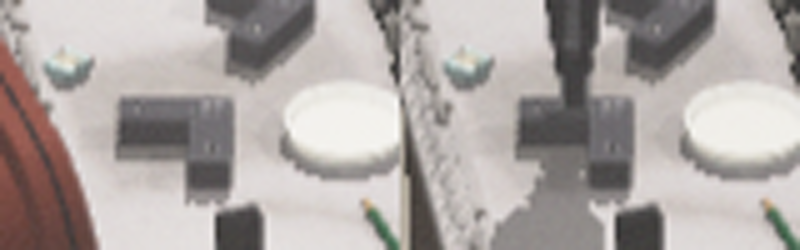

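View pics/z2.png

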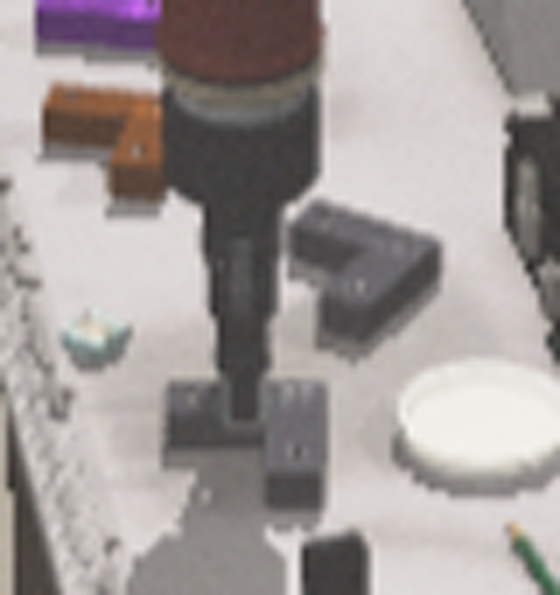

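```bash
python3 - <<'E'
from h import *
D=[];
for i in range(6):
    im,d=get_image("side");d=d.astype(float);d[d<.1]=np.nan;D.append(d)
d=np.nanmean(D,0);np.savez("pics/side2.npz",im=im,d=d)
P=cloud(d,"side")
for v in range(222,252):
    print(v,*[("%d,%d,%d"%tuple(P[v,u]*1000)).rjust(13) for u in range(275,286,1)])
E
```

```text
222   451,240,102   448,204,125   451,203,125   453,199,127   457,202,125   460,201,125   463,199,126   467,202,123   477,234,102   481,235,101     515,386,1
223    450,238,99   447,203,122   450,200,123   454,202,121   457,201,122   460,201,121   463,198,122   467,200,121    477,233,99    480,232,99     514,379,1
224    450,237,96   448,206,115   451,205,116   454,202,117   458,205,115   460,202,117   464,203,115   467,200,117    477,234,94    479,228,97     511,368,4
225     475,376,0   447,204,113   451,205,112   455,210,108   458,205,111   461,207,109   464,201,113   467,201,112    500,347,15     507,367,1     510,364,3
226     474,367,1   448,205,108   451,206,107   454,204,108   457,202,109   461,205,107   463,199,110   467,202,107     503,363,0     506,359,2     509,359,1
227     473,362,0   448,206,103   451,204,104   454,206,103   457,204,103   461,204,103   464,205,102   467,203,103     501,355,1     505,354,1     508,351,3
228     471,355,1    448,210,97   451,205,100    454,205,99    458,206,98    461,205,99    464,204,98    467,204,98     500,349,0     503,347,1     507,
[... 2985 characters left out ...]
3,201,22    476,199,23
248     447,230,1     450,228,3     454,228,2     457,228,1     461,227,1     464,228,0     467,226,1     471,226,1    470,203,17    473,200,19    476,198,20
249     446,222,3     450,226,0     453,226,0     456,224,0     459,220,3     463,221,1     466,220,1     469,216,4    470,202,13    473,203,12    477,201,13
250     445,218,2     448,219,1     452,218,1     455,217,1     459,217,1     462,214,2     466,217,0     468,213,1    469,201,10    473,200,10    476,199,10
251     444,211,3     448,214,0     451,213,0     455,214,0     458,212,0     461,210,1     464,208,2    468,212,-1     469,199,7     473,200,6     477,202,4<stdin>:5: RuntimeWarning: Mean of empty slice
```

Averaged depth shows the open fingertips at z≈0.031, though eef_pos z is 0.003. The x and y agree. So the fingers ride about 22 mm higher than the stated TCP, which explains why they closed above the leg. I'll find the bench with a guarded descent and work from that.

```bash
python3 - <<'E'
from h import *
e=observe()["eef_pos"]
p=[e[0],e[1]]
f0=observe()["ft_force"]
r=move_l([*p,-.012],.05,max_force=8)
o=observe();print(r,o["eef_pos"].round(4),(o["ft_force"]-f0).round(1))
if not r:
    r=move_l([*p,-.034],.02,max_force=5)
    o=observe();print(r,o["time_s"],o["eef_pos"].round(4),(o["ft_force"]-f0).round(1))
im,d=get_image("side")
cv2.imwrite("pics/z3.png",cv2.resize(im[180:265,245:325,::-1],None,fx=7,fy=7,interpolation=cv2.INTER_CUBIC))
E
```

```text
True [ 0.4715  0.2662 -0.0051] [-0.2  1.1 -0. ]
```

View pics/z3.png

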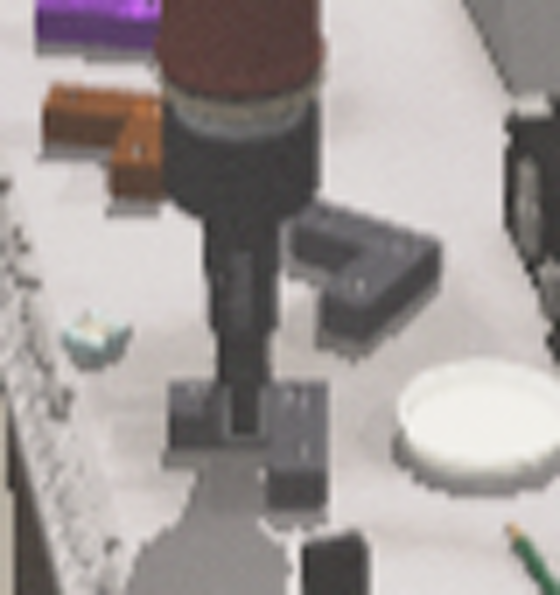

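```bash
python3 - <<'E'
from h import *
e=observe()["eef_pos"]
p=[.4715,.2662]
f0=observe()["ft_force"]
r=move_l([*p,-.02],.015,max_force=8)
o=observe();print(r,o["time_s"],o["eef_pos"].round(4),(o["ft_force"]).round(1),f0.round(1))
im,d=get_image("side")
cv2.imwrite("pics/z4.png",cv2.resize(im[180:265,245:325,::-1],None,fx=7,fy=7,interpolation=cv2.INTER_CUBIC))
E
```

```text
False 8.4083 [ 0.4716  0.2662 -0.0199] [ 0.2 -0.4  0.3] [-0.6  0.6  0.5]
```

View pics/z4.png

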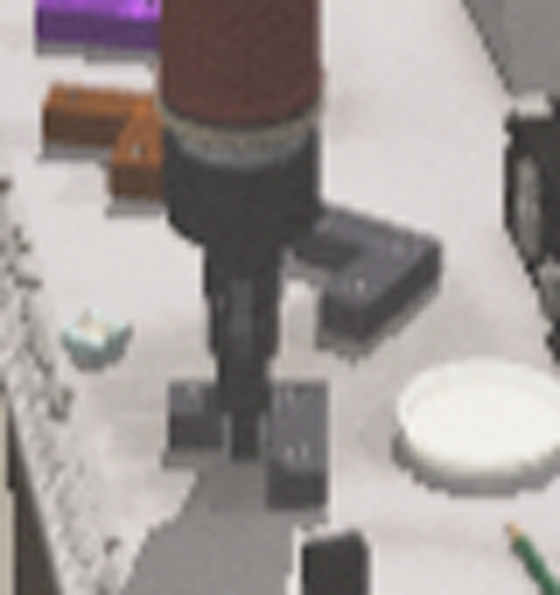

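```bash
python3 - <<'E'
from h import *
p=[.4715,.2662]
move_l([*p,-.0175],.05)
gripper_to(0,40)
o=observe();print(o["opening"],o["ft_force"].round(1),o["eef_pos"].round(4),o["time_s"])
if o["opening"]>.02:
    move_l([*p,.10],.15); hold(.2)
    o=observe();print(o["opening"],o["ft_force"].round(1),o["eef_pos"].round(4),o["time_s"])
im,d=get_image("side");np.savez("pics/side5.npz",im=im,d=d)
cv2.imwrite("pics/z5.png",cv2.resize(im[160:265,235:335,::-1],None,fx=6,fy=6,interpolation=cv2.INTER_CUBIC))
E
```

```text
0.029253956420537502 [-0.5  0.   2.3] [ 0.4718  0.2663 -0.0173] 9.0583
0.028874126021345967 [-0.1  0.2 -1.6] [0.4707 0.2658 0.0987] 10.1917
```

View pics/z5.png

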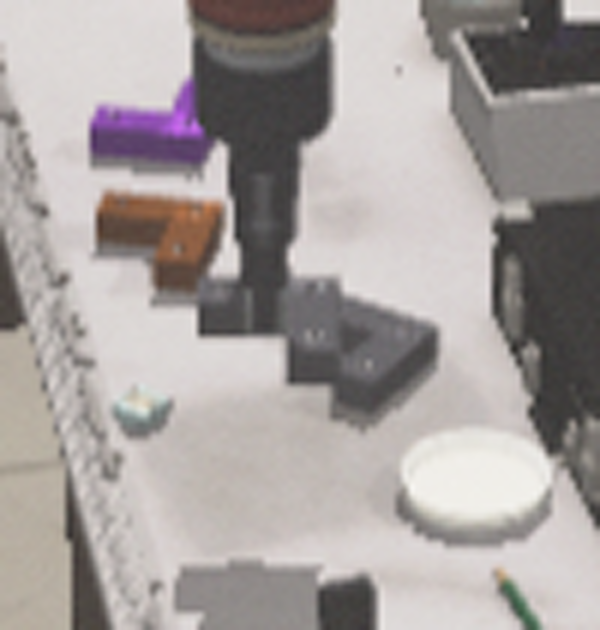

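```bash
python3 - <<'E'
from h import *
oa,ya=np.array([.4828,-.0553]),np.radians(-3.0)
loc=np.array([.003,-.025]); y=ya+np.pi; p=oa+R2(y)@loc
e=observe()["eef_pos"]; move_l([e[0],e[1],.14],.2)
movep([*p,.14],rot(wr(y+np.pi)))
move_l([*p,.07],.15); hold(.3)
o=observe();print(p,o["eef_pos"].round(4),o["time_s"],o["opening"])
for n in("side","top"):
    im,d=get_image(n); np.savez(f"pics/{n}6.npz",im=im,d=d)
    im=cv2.resize(im[:,:,::-1],None,fx=4,fy=4,interpolation=cv2.INTER_CUBIC)
    f=lambda P:((project(P,n)+.5)*4-.5).round().astype(int)
    L=np.array([[-40,-40],[40,-40],[40,-10],[-10,-10],[-10,40],[-40,40]])/1000
    zb=o["eef_pos"][2]+.0175
    for yy,zz,col in((ya,.042,(0,255,0)),(y,zb+.024,(0,0,255)),(y,zb,(0,0,160))):
        cv2.polylines(im,[f(np.c_[L@R2(yy).T+oa,np.full(6,zz)])],True,col,1)
    cc=f(np.array([*oa,.05]))[0]
    cv2.imwrite(f"pics/ov6{n}.png",im[cc[1]-280:cc[1]+200,cc[0]-300:cc[0]+300])
E
```

```text
[ 0.48111251 -0.03017725] [ 0.4819 -0.0303  0.0709] 12.65 0.029163051885654854
```

View pics/ov6side.png

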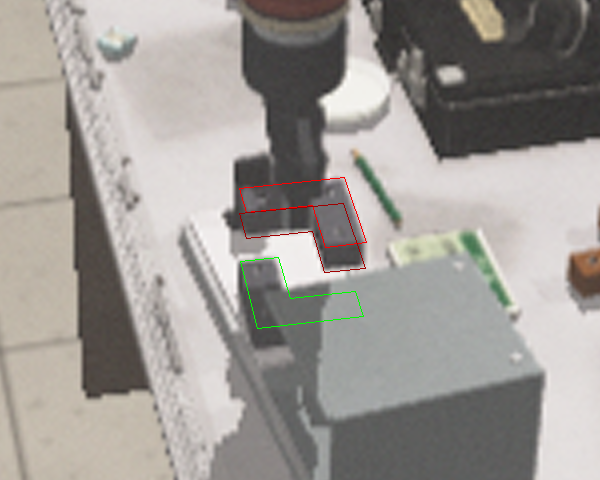

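View pics/ov6top.png

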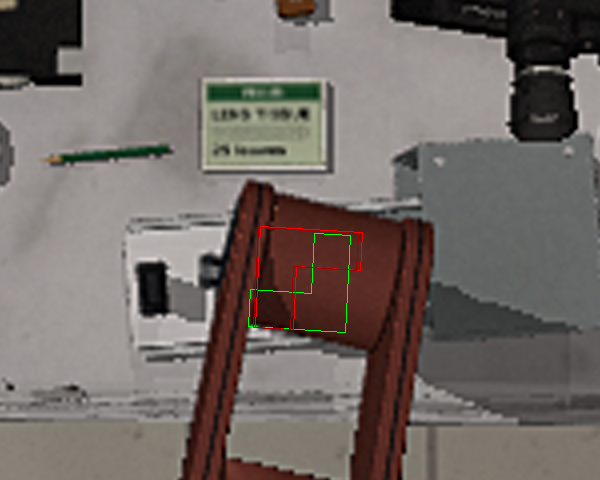

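```bash
python3 - <<'E'
from h import *
D=[]
for i in range(6):
    im,d=get_image("side");d=d.astype(float);d[d<.1]=np.nan;D.append(d)
d=np.nanmedian(D,0);P=cloud(d,"side");o=observe();e=o["eef_pos"]
np.savez("pics/side7.npz",im=im,d=d)
y=o_y=np.radians(177.0)
# object-frame coordinates given eef and assumed grip
org=e[:2]-R2(y)@np.array([.003,-.025])
Q=(P[...,:2]-org)@R2(y); 
z=P[...,2]
ok=np.isfinite(z)&(abs(Q[...,0])<.055)&(abs(Q[...,1])<.055)&(z>.075)&(z<.12)&(im.max(2)<115)
fing=(abs(Q[...,0]-.003)<.015)&(Q[...,1]<.005)
top=ok&~fing&(z>.100)
from collections import Counter
w=Q[top]*1000; zz=z[top]*1000
print("eef",e.round(4),"time",o["time_s"],"n",top.sum())
print("z pct",np.percentile(zz,[5,25,50,75,95]).round(1))
for nm,s in(("corner leg y(x -40..-10)",(w[:,0]<-12)),):
    print(nm,"x",np.percentile(w[s,0],[2,98]).round(1),"y",np.percentile(w[s,1],[2,98]).round(1),"z",np.median(zz[s]))
s=(w[:,1]<-12);print("x leg: x",np.percentile(w[s,0],[2,98]).round(1),"y",np.percentile(w[s,1],[2,98]).round(1))
# front faces: z .08-.1
fr=ok&(z<.104)&(z>.088)
w=Q[fr]*1000
for lo,hi in((-40,-10),(-8,-0),(15,42)):
    s=(w[:,0]>lo)&(w[:,0]<hi); print("front face y for x in",lo,hi,np.median(w[s,1]).round(1) if s.any() else None,s.sum())
v,u=np.nonzero(top); print(u.min(),u.max(),v.min(),v.max())
E
```

```text
eef [ 0.4811 -0.0302  0.07  ] time 13.05 n 153
z pct [101.4 107.3 111.7 113.  114.2]
corner leg y(x -40..-10) x [-35.8 -12.1] y [-26.9  40.1] z 111.94605097477806
x leg: x [-22.5  41.4] y [-39.  -12.4]
front face y for x in -40 -10 37.9 35
front face y for x in -8 0 -3.6 2
front face y for x in 15 42 -12.4 38
289 319 264 282<stdin>:5: RuntimeWarning: All-NaN slice encountered
```

```bash
python3 - <<'E'
from h import *
s=np.load("pics/side7.npz");im=s["im"];P=cloud(s["d"],"side")
oa,ya=np.array([.4828,-.0553]),np.radians(-3.0)
Q=(P[...,:2]-oa)@R2(ya)*1000; z=P[...,2]*1000
for v in range(276,304,2):
    print(v,*[("%d,%d,%d"%(Q[v,u,0],Q[v,u,1],z[v,u]) if np.isfinite(z[v,u]) else "-").rjust(12)+"/%d"%im[v,u].max() for u in range(285,305,2)])
E
```

```text
276   -42,103,18/240    -36,99,20/162   -30,103,16/160   -24,100,18/119    -18,95,21/117    -11,99,17/138     -5,96,18/222      0,93,20/229      7,95,17/226     13,94,18/230
278    -44,95,16/240    -38,91,19/161    -32,90,19/159    -26,86,20/162    -20,84,21/162    -13,83,21/168     -7,85,19/240     -1,83,19/240      5,81,20/240     11,83,18/240
280    -46,83,18/239    -39,81,19/158    -33,80,18/160    -27,77,20/159    -21,78,18/163    -14,79,17/229     -9,73,21/240     -2,76,17/240      3,73,19/240      9,70,20/239
282    -47,72,18/240    -41,70,19/238    -39,43,41/203    -33,40,42/188    -28,35,45/163    -21,38,42/146    -16,33,45/156     -4,64,19/240      1,63,19/240      8,63,18/240
284    -49,61,20/240    -43,61,19/240    -41,30,43/99    -35,31,42/110    -29,26,44/125    -24,24,46/120    -17,24,45/115     -6,52,21/227      0,56,16/241      6,52,19/240
286    -50,51,20/240    -44,49,20/240    -41,29,36/83    -37,20,43/112    -31,18,44/121    -25,16,44/112    -19,17,43/114    -12,17,42/196     -2,42,20/241      4,41,20/240
288    -52,41,20/240    -46,41,19/237    -41,30,27/81    -
[... 605 characters left out ...]
106 -26,-119,125/106
296    -57,11,14/148     -52,4,18/209     -46,0,22/142   -42,-13,32/78   -39,-28,45/81   -32,-27,42/90   -27,-29,44/91 -39,-127,127/109 -33,-128,127/108 -27,-128,126/108
298      -57,9,7/117    -53,-2,16/213    -46,-2,15/146   -42,-11,22/95   -40,-36,43/82   -34,-36,42/80   -28,-37,43/83 -39,-132,124/107 -34,-134,125/106 -29,-134,124/108
300      -57,8,0/116    -54,-8,14/157   -48,-11,16/149   -43,-17,20/111   -40,-37,36/77   -34,-38,36/77   -28,-39,36/77   -22,-35,32/86 -36,-145,127/109 -30,-144,126/108
302     -59,-1,0/137     -54,-9,7/117   -49,-19,15/128   -44,-24,18/142   -40,-38,29/77   -34,-38,29/78   -28,-37,27/76   -22,-38,27/80 -37,-150,124/111 -32,-150,124/104
```

Both the held angle and angle_a show the same offset in the side view, about (-1,+2) mm, so they line up with each other. I'll lower it now.

```bash
python3 - <<'E'
from h import *
e=observe()["eef_pos"];p=[.4811,-.0302]
move_l([*p,.031],.08); hold(.15)
r=move_l([*p,.019],.012,max_force=4)
o=observe();print(r,o["eef_pos"].round(4),o["ft_force"].round(1),o["time_s"])
gripper_to(.05)
o=observe();print(o["eef_pos"].round(4),o["opening"],o["time_s"])
move_l([*p,.14],.25)
# clear off toward angle_c hover so the camera sees the pile
o1,y1=np.array([.5504,.3868]),np.radians(135.7)
q=o1+R2(y1)@np.array([.003,-.025])
gripper_to(.056)
movep([*q,.10],rot(wr(y1+np.pi)))
print(observe()["time_s"])
for n in("side","top"):
    im,d=get_image(n); np.savez(f"pics/{n}8.npz",im=im,d=d)
    b=(200,345,240,400) if n=="side" else (200,310,210,400)
    cv2.imwrite(f"pics/{n}8.png",cv2.resize(im[b[0]:b[1],b[2]:b[3],::-1],None,fx=4,fy=4,interpolation=cv2.INTER_CUBIC))
lfind(np.load("pics/top8.npz")["im"],np.load("pics/top8.npz")["d"],"top",.042,(345,245,390,290))
E
```

```text
True [ 0.4811 -0.0303  0.0246] [-0.6 -0.   4.2] 14.45
[ 0.4798 -0.0299  0.0235] 0.050384249984626095 14.7833
17.275
top n 362 rect c [ 0.4848 -0.0547] side 74.6 81.5 yaw rect/mom deg [-179.6  176.5] origin(centroid) [ 0.4834 -0.0554]
```

View pics/side8.png

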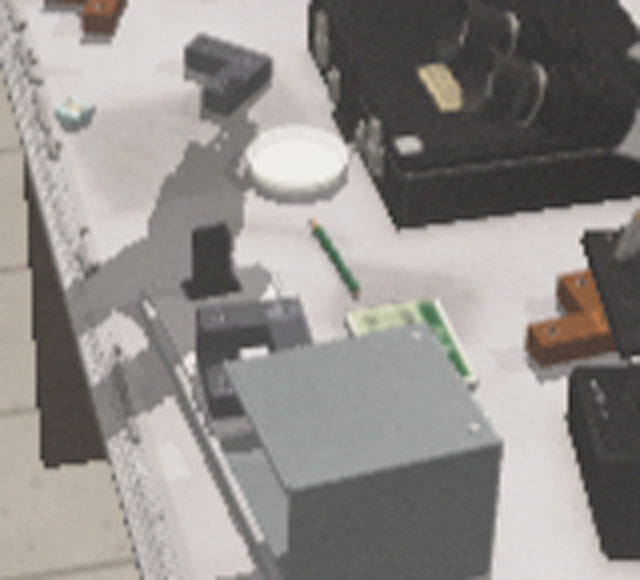

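View pics/top8.png

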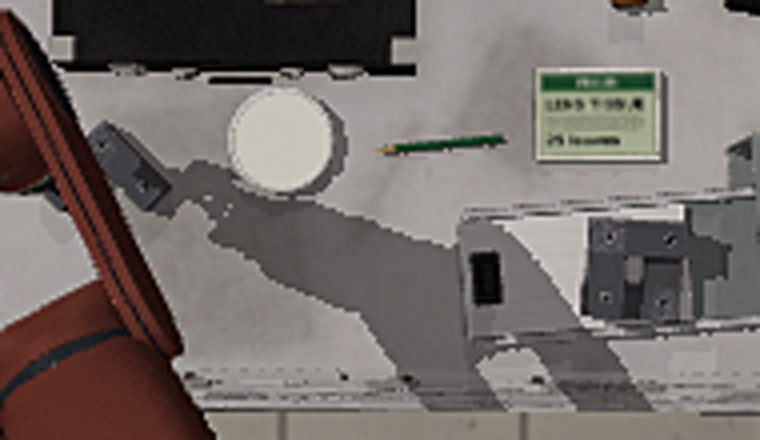

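Middle angle placed: it measures (0.483,-0.055) with yaw 176.5°, and angle_a was (0.483,-0.055) with yaw -3°. Now the second one.

```bash
python3 - <<'E'
from h import *
o1,y1=np.array([.5504,.3868]),np.radians(135.7)
q=o1+R2(y1)@np.array([.003,-.025])
move_l([*q,.03],.15); hold(.1)
r=move_l([*q,-.0175],.04,max_force=15)
o=observe();print(r,o["eef_pos"].round(4),o["ft_force"].round(1),o["time_s"])
if not r:
    gripper_to(0,40)
    o=observe();print(o["opening"],o["eef_pos"].round(4),o["time_s"])
    if o["opening"]>.02:
        move_l([*q,.14],.2)
        oa,ya=np.array([.4830,-.0554]),np.radians(-3.2)
        p=oa+R2(ya)@np.array([.003,-.025])
        movep([*p,.18],rot(wr(ya+np.pi))); move_l([*p,.094],.15); hold(.3)
        D=[]
        for i in range(5):
            im,d=get_image("side");d=d.astype(float);d[d<.1]=np.nan;D.append(d)
        np.savez("pics/side9.npz",im=im,d=np.nanmedian(D,0))
        o=observe();print(p,o["opening"],o["eef_pos"].round(4),o["time_s"],o["q"].round(2))
cv2.imwrite("pics/z9.png",cv2.resize(im[200:345,240:400,::-1],None,fx=4,fy=4,interpolation=cv2.INTER_CUBIC))
E
```

```text
True [ 0.5646  0.4066 -0.006 ] [ 0.2 -1.1  0.1] 18.9333Traceback (most recent call last):
  File "<stdin>", line 20, in <module>
NameError: name 'im' is not defined. Did you mean: 'id'?
```

```bash
python3 - <<'E'
from h import *
o1,y1=np.array([.5504,.3868]),np.radians(135.7)
q=o1+R2(y1)@np.array([.003,-.025])
im,d=get_image("side")
cv2.imwrite("pics/z9.png",cv2.resize(im[150:250,250:350,::-1],None,fx=6,fy=6,interpolation=cv2.INTER_CUBIC))
r=move_l([*q,-.0175],.015,max_force=10)
o=observe();print(r,o["eef_pos"].round(4),o["ft_force"].round(1),o["time_s"])
im,d=get_image("side")
cv2.imwrite("pics/z10.png",cv2.resize(im[150:250,250:350,::-1],None,fx=6,fy=6,interpolation=cv2.INTER_CUBIC))
E
```

```text
False [ 0.5657  0.4066 -0.0176] [-1.1  0.7 -0.7] 19.9417
```

View pics/z9.png

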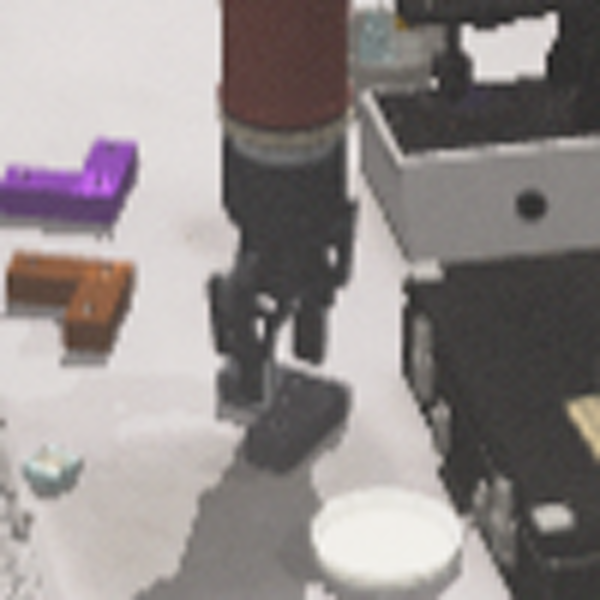

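View pics/z10.png

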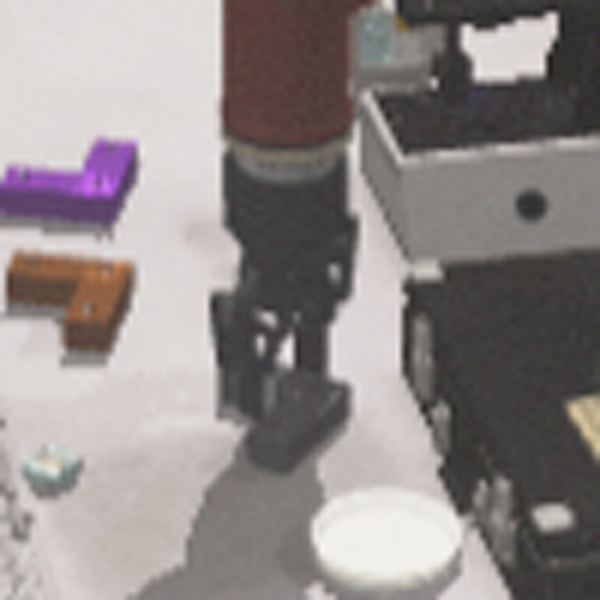

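The fingers straddle the left leg, one of them in the notch. I'll close and carry it.

```bash
python3 - <<'E'
from h import *
o1,y1=np.array([.5504,.3868]),np.radians(135.7)
q=o1+R2(y1)@np.array([.003,-.025])
gripper_to(0,40)
o=observe();print(o["opening"],o["eef_pos"].round(4),o["time_s"])
if o["opening"]>.02:
        move_l([*q,.16],.2)
        oa,ya=np.array([.4830,-.0554]),np.radians(-3.2)
        p=oa+R2(ya)@np.array([.003,-.025])
        movep([*p,.18],rot(wr(ya+np.pi))); move_l([*p,.094],.15); hold(.3)
D=[]
for i in range(5):
            im,d=get_image("side");d=d.astype(float);d[d<.1]=np.nan;D.append(d)
np.savez("pics/side9.npz",im=im,d=np.nanmedian(D,0))
o=observe();print(o["opening"],o["eef_pos"].round(4),o["time_s"],o["q"].round(2))
cv2.imwrite("pics/z11.png",cv2.resize(im[200:345,240:400,::-1],None,fx=4,fy=4,interpolation=cv2.INTER_CUBIC))
E
```

```text
0.029180045265452006 [ 0.5661  0.4068 -0.0173] 20.3417
0.029283605097222193 [ 0.4846 -0.0806  0.0941] 24.4583 [-0.33  0.02  1.98  0.    1.15  1.3 ]<stdin>:14: RuntimeWarning: All-NaN slice encountered
```

View pics/z11.png

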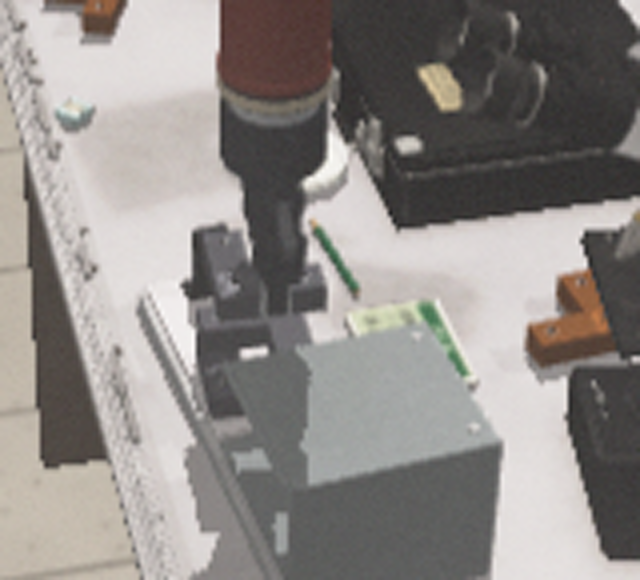

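```bash
python3 - <<'E'
from h import *
s=np.load("pics/side9.npz");im=s["im"];P=cloud(s["d"],"side")
oa,ya=np.array([.4830,-.0554]),np.radians(-3.2)
Q=(P[...,:2]-oa)@R2(ya)*1000; z=P[...,2]*1000
dark=(im.max(2)<125)&np.isfinite(z)
print("held top z",np.median(z[dark&(abs(Q[...,0]+25)<10)&(abs(Q[...,1]-10)<25)&(z>115)&(z<145)]))
def med(m,k): 
    return (np.median(Q[m][:,k]).round(1),int(m.sum())) if m.any() else None
def ext(m,k,q): return np.percentile(Q[m][:,k],q).round(1)
h=dark&(abs(Q[...,0])<60)&(abs(Q[...,1])<60)
held=h&(z>131)&(z<142)
m=held&(Q[...,0]<-5)
print("held top left leg x ext",ext(m,0,[3,97]),"y",ext(m,1,[3,97]))
f=h&(z>118)&(z<128)
for lo,hi in((-38,-20),(20,38)): print("held front face y",med(f&(Q[...,0]>lo)&(Q[...,0]<hi)&(Q[...,1]<-25),1))
print("held left face x",med(f&(Q[...,0]<-33)&(Q[...,1]>-25),0))
# right end
f2=held&(Q[...,1]<-8)&(Q[...,0]>5);print("right end top x",ext(f2,0,[50,97]))
# middle: left end face at x=-40; front face at y=+10
g=h&(z>48)&(z<60)
print("mid left face x",med(g&(Q[...,0]<-33)&(Q[...,1]>5),0))
print("mid front face y (short leg side)",med(g&(Q[...,0]>-35)&(Q[...,0]<-15)&(Q[...,1]>-5)&(Q[...,1]<20),1))
g=h&(z>22)&(z<36); print("a left face x",med(g&(Q[...,0]<-33)&(Q[...,0]>-46),0),"a front y",med(g&(Q[...,0]>-36)&(Q[...,0]<-26)&(Q[...,1]<-25),1))
# slope of left top edge of held
for v in range(250,276,2):
    us=[u for u in range(280,330) if held[v,u]]
    if us: print(v,us[0],us[-1],Q[v,us[0]].round(0),Q[v,us[-1]].round(0))
E
```

```text
held top z 136.9305906063966
held top left leg x ext [-37.  -7.] y [-40.8  35.3]
held front face y (np.float64(-38.8), 22)
held front face y (np.float64(-39.0), 17)
held left face x (np.float64(-37.3), 9)
right end top x [29.1 38.7]
mid left face x (np.float64(-40.2), 14)
mid front face y (short leg side) (np.float64(10.9), 17)
a left face x (np.float64(-41.4), 26) a front y (np.float64(-37.4), 13)
258 291 299 [-35.  37.] [-11.  34.]
260 291 299 [-36.  25.] [-13.  22.]
262 291 300 [-38.  17.] [-12.  11.]
264 292 300 [-36.   8.] [-14.   1.]
266 292 316 [-37.   2.] [ 31. -14.]
268 293 319 [-37. -12.] [ 38. -25.]
270 293 319 [-37. -15.] [ 36. -34.]
272 294 321 [-37. -32.] [ 41. -39.]
274 295 312 [-35. -40.] [ 14. -44.]
```

```bash
python3 - <<'E'
from h import *
p=[.4832,-.0806]
move_l([*p,.055],.08); hold(.15)
r=move_l([*p,.042],.012,max_force=4)
o=observe();print(r,o["eef_pos"].round(4),o["ft_force"].round(1),o["time_s"])
gripper_to(.05)
e=observe()["eef_pos"];move_l([e[0],e[1],.18],.25)
gripper_to(0)
movep([.44,.30,.18],rot(0))
for n in("side","top"):
    im,d=get_image(n); np.savez(f"pics/{n}12.npz",im=im,d=d)
    b=(200,345,240,400) if n=="side" else (200,310,210,410)
    cv2.imwrite(f"pics/{n}12.png",cv2.resize(im[b[0]:b[1],b[2]:b[3],::-1],None,fx=4,fy=4,interpolation=cv2.INTER_CUBIC))
t=np.load("pics/top12.npz");print(observe()["time_s"])
lfind(t["im"],t["d"],"top",.066,(345,242,392,290))
# handle and tray edge direction
P=cloud(t["d"],"top");h=np.zeros((480,640),bool);h[250:290,320:347]=1
h&=(P[...,2]>.06)&(P[...,2]<.09)&(t["im"].max(2)<45); print("handle",h.sum(),P[h].mean(0).round(4))
v,u=np.nonzero(h);w=ray_plane(np.c_[u,v],"top",.077)[:,:2]
print(w.mean(0).round(4),cv2.minAreaRect((w*1000).astype(np.float32)))
E
```

```text
True [ 0.4832 -0.0807  0.0487] [-0.9 -0.5  5. ] 25.8833
29.6
top n 373 rect c [ 0.4831 -0.0554] side 79.8 76.9 yaw rect/mom deg [-0.1 -2.3] origin(centroid) [ 0.4844 -0.0554]
handle 36 [0.4757 0.0657 0.0752]
[0.4756 0.0657] ((475.646728515625, 65.70806884765625), (25.79359245300293, 9.681567192077637), 0.2915880084037781)
```

View pics/side12.png

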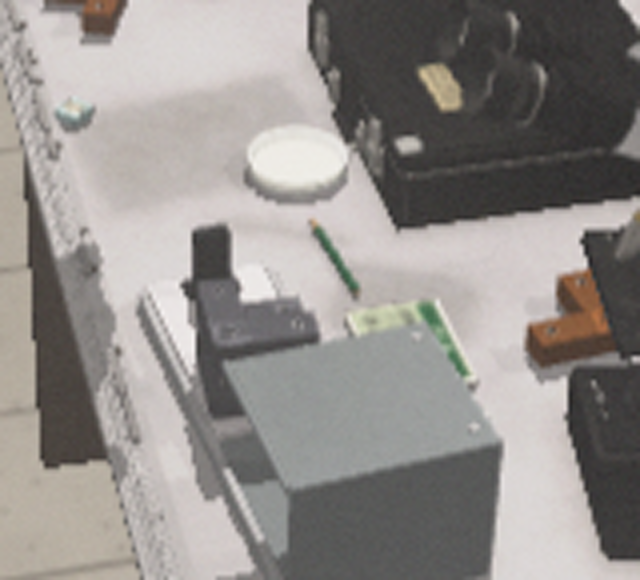

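View pics/top12.png

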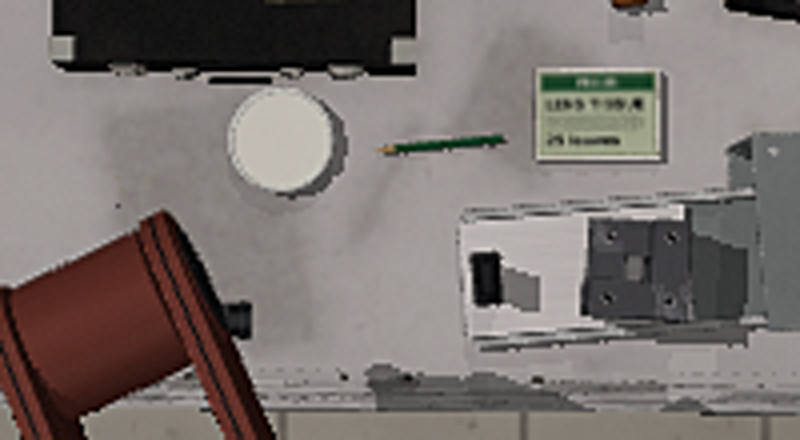

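The pile is sound: the top view shows the corners alternating, origin ≈(0.484,-0.055), yaw -2.3°. Now I'll push the tray by its tab with the fingers shut.

```bash
python3 - <<'E'
from h import *
t=np.radians(4.2); d=np.array([np.sin(t),-np.cos(t)]); h=np.array([.4756,.0662])
s=h-.040*d
psi=t
movep([*s,.14],rot(psi)); move_l([*s,.018],.15); hold(.2)
im,_=get_image("side")
cv2.imwrite("pics/z13.png",cv2.resize(im[200:345,240:400,::-1],None,fx=4,fy=4,interpolation=cv2.INTER_CUBIC))
o=observe();print(o["eef_pos"].round(4),o["opening"],o["time_s"],o["ft_force"].round(1))
E
```

```text
[0.4734 0.1061 0.0189] -7.181423210966454e-05 31.6333 [-0.3  0.1 -0. ]
```

View pics/z13.png

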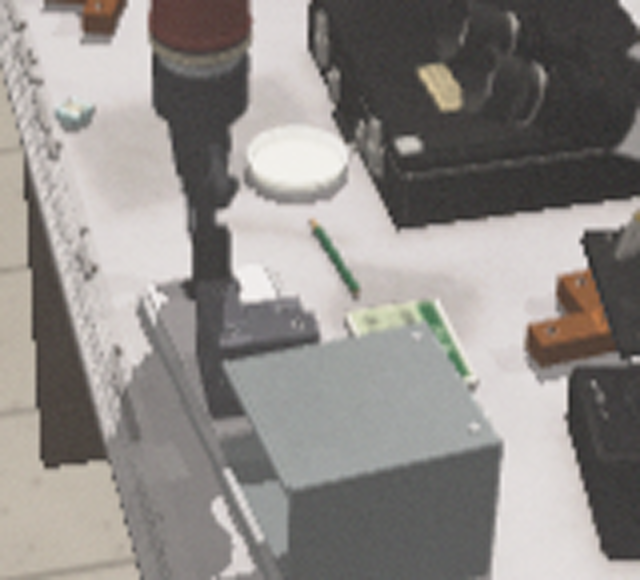

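```bash
python3 - <<'E'
from h import *
t=np.radians(4.2); d=np.array([np.sin(t),-np.cos(t)]); h=np.array([.4756,.0662])
s=h-.040*d
move_l([*(s+.012*d),.018],.08)
r=move_l([*(s+.06*d),.018],.03,max_force=20)
o=observe();print(r,o["eef_pos"].round(4),o["time_s"],o["ft_force"].round(1))
if not r:
    r=move_l([*(s+.148*d),.018],.04,max_force=20)
    o=observe();print(r,o["eef_pos"].round(4),o["time_s"],o["ft_force"].round(1))
for n in("side","top"):
    im,dd=get_image(n); np.savez(f"pics/{n}14.npz",im=im,d=dd)
    b=(200,345,240,400) if n=="side" else (200,310,260,460)
    cv2.imwrite(f"pics/{n}14.png",cv2.resize(im[b[0]:b[1],b[2]:b[3],::-1],None,fx=4,fy=4,interpolation=cv2.INTER_CUBIC))
E
```

```text
False [0.477  0.0462 0.018 ] 33.6833 [0.4 0.3 0.3]
False [ 0.4834 -0.0415  0.018 ] 36.0333 [1.8 0.5 1.4]
```

View pics/side14.png

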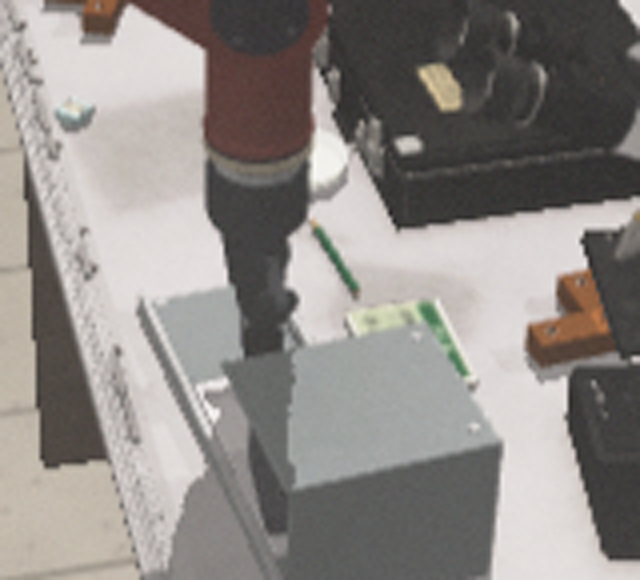

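View pics/top14.png

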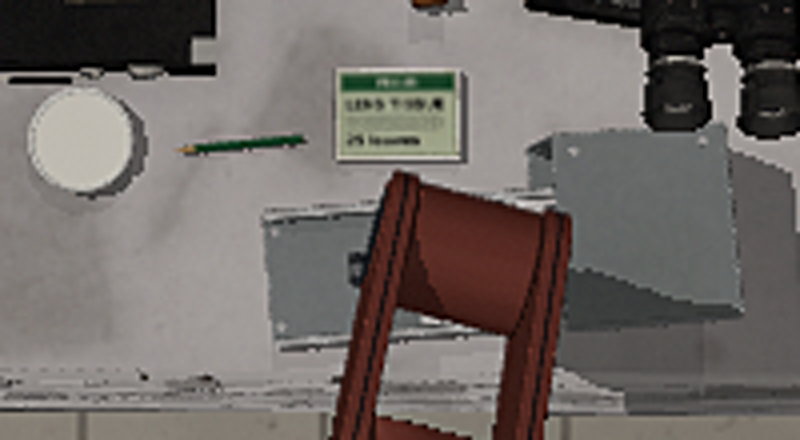

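The tray is sliding in with the pile under the cover. Next is the last stretch up to the stop, guarded.

```bash
python3 - <<'E'
from h import *
t=np.radians(4.2); d=np.array([np.sin(t),-np.cos(t)]); h=np.array([.4756,.0662])
s=h-.040*d
f0=observe()["ft_force"]
r=move_l([*(s+.185*d),.018],.015,max_force=8)
o=observe();a=(o["eef_pos"][:2]-s)@d
print(r,o["eef_pos"].round(4),"along",a.round(4),o["time_s"],o["ft_force"].round(1),f0.round(1))
r=move_l([*(s+(a+.012)*d),.018],.012,max_force=12)
o=observe();a=(o["eef_pos"][:2]-s)@d
print(r,o["eef_pos"].round(4),"along",a.round(4),o["time_s"],o["ft_force"].round(1))
E
```

```text
True [ 0.4852 -0.0618  0.018 ] along 0.1683 37.5583 [-0.7  1.9  3.7] [1.9 0.  1.6]
True [ 0.4851 -0.0615  0.018 ] along 0.1681 37.975 [-0.7  2.9  4.1]
```

The stop was met at 0.168 m along, twice; I predicted 0.1685. I'll back off, then look.

```bash
python3 - <<'E'
from h import *
t=np.radians(4.2); d=np.array([np.sin(t),-np.cos(t)]); h=np.array([.4756,.0662])
s=h-.040*d
move_l([*(s+.13*d),.018],.08)
move_l([*(s+.13*d),.16],.2)
movep([.44,.30,.2],rot(0))
for n in("side","top"):
    im,dd=get_image(n); np.savez(f"pics/{n}15.npz",im=im,d=dd)
    b=(200,345,240,400) if n=="side" else (190,310,200,400+60)
    cv2.imwrite(f"pics/{n}15.png",cv2.resize(im[b[0]:b[1],b[2]:b[3],::-1],None,fx=3.6 if n=="side" else 3,fy=3.6 if n=="side" else 3,interpolation=cv2.INTER_CUBIC))
T=np.load("pics/top15.npz");P=cloud(T["d"],"top");m=np.zeros((480,640),bool);m[245:290,350:400]=1
m&=(P[...,2]>.06)&(P[...,2]<.09)&(T["im"].max(2)<60);v,u=np.nonzero(m)
w=ray_plane(np.c_[u,v],"top",.077)[:,:2].mean(0);print("handle",m.sum(),w.round(4),"travel",((w-[.4756,.0657])@d).round(4),"lateral",((w-[.4756,.0657])@[d[1],-d[0]]).round(4),observe()["time_s"])
E
```

```text
handle 38 [ 0.4896 -0.0825] travel 0.1488 lateral -0.0031 40.8083
```

View pics/side15.png

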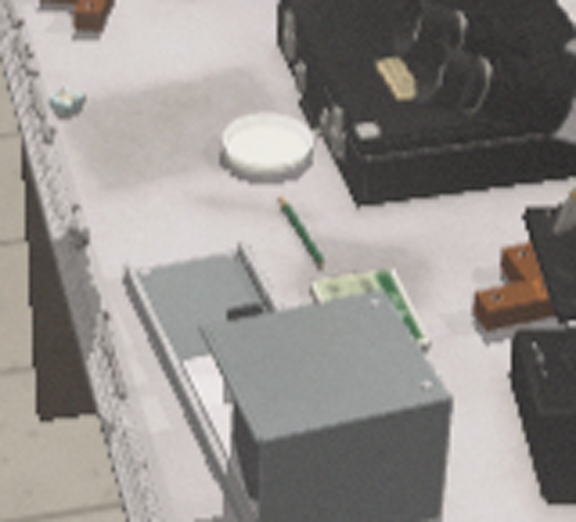

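View pics/top15.png

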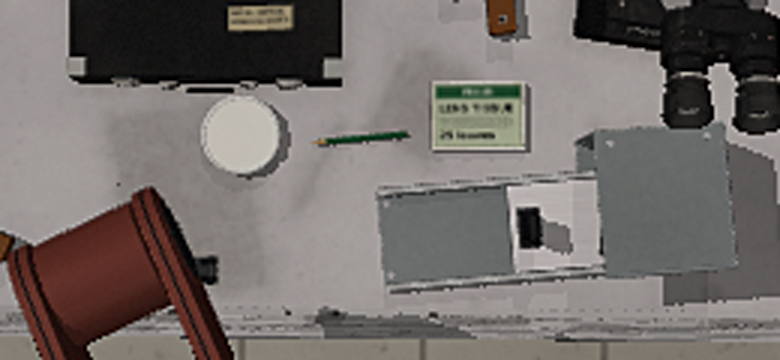

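```bash
python3 - <<'E'
from h import *
hold(.5); job_done(); print(observe()["time_s"])
E
```

```text
the job is handed in; nothing more can be done
the job is handed in; nothing more can be done
```

The pile is built and the tray is fully home under the cover; I handed the job in at about 41 s of the 72 s allowed. Both grey angles from the bench sit on angle_a, each turned half round, and the robot is clear of everything. The brown and purple look-alikes and the other bench items were left alone.

**Pile, checked before the tray was pushed:**

| Angle | Centre (m) | Yaw |
|---|---|---|
| Bottom (angle_a) | (0.483, -0.055) | about -3° |
| Middle | (0.483, -0.055) | 176.5° |
| Top | (0.484, -0.055) | -2.3° |

**Tray, checked afterwards:** the guarded push met the stop twice at 0.168 m along, where I predicted 0.1685. After I let go, the camera put the tab's travel at 148.8 mm of 150, within camera accuracy.

**What disagreed or could not be checked:**
- **Fingertip height:** my first grasp closed above the leg because the fingertips sit about 20–25 mm higher than the stated tool point. I measured this with the depth camera and worked from it. Nothing was disturbed.
- **Early stops:** two guarded descents stopped early on force spikes with nothing touched, so I repeated them more slowly.
- **Top angle:** the side camera read it about 2–3 mm off in x before release, so I shifted it 1.5 mm.
- **Pile at home:** the cover hides the pile there, so I could not measure it again after the push. The final pictures show no sign that it moved.

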